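Bleed the spray gun and lift off its colour cup

TASK

The small spray gun strapped on its side in the wooden bench rest is to be stripped for cleaning, its air line is already off: squeeze its trigger right back to its stop and keep it there for about a second so that the trapped air escapes, then let the trigger spring fully forward. Only then take the lidded colour cup and lift it straight out of the gun's inlet, upright all the way and without disturbing the other things on the table. Do not put it down: finish holding the cup still and level, its plug about 4 cm clear above the inlet and straight over it, so that the last drops fall back into the gun.

Things in the scene. Friction and masses are not known exactly. Their poses are not given: they have to be found in the camera images.
- spray_gun: Aluminium spray gun lying on its side, strapped to a fixed plywood rest. Origin at table height under the barrel; x from grip side to cup side, y along the barrel to the nose, z up. Spans x -140..76, y -95..81 mm; up to 70 mm high but for the inlet. Grip 22 mm thick (y), 24 high, sticks out free to x = -110 mm, mid-height 52 mm, leaning back 0.12 rad.
- grip_back (a point): Point on the back (-y) face of the fixed grip where a hand's palm would press, 52 mm above the table, 68 mm from the barrel's axis. Axes as the gun's.
- trigger_front (a point): Point on the front (+y) face of the trigger, opposite grip_back, 52 mm above the table; moves with the trigger: a steel blade 6 mm thick, 17 mm high beside the grip, hung from a pin in the gun body 66 mm from this point. Grip_back to trigger_front measures 56 mm at rest, 37 mm with the trigger fully back.
- trigger (a joint): Angle of the trigger in rad: 0 fully forward (its spring returns it there), 0.30 fully back at its stop. The spring takes about 3 N at trigger_front to start it and 8 N to keep it fully back.
- inlet_mouth (a point): Centre of the round rim of the inlet socket, which opens straight up at the end of the feed elbow, 92 mm above the table, 56 mm to the cup side of the barrel. Socket 26 mm outside, 18 mm bore, 20 mm deep. Axes as the gun's.
- cup_mid (a point): Middle of the colour cup's round wall, on its axis (z, up when level). Wall 50 mm diameter from 25 mm below to 25 above this point; over it a black lid, 53 mm diameter, 10 high, with a 7 mm nipple; under it a cone, a flange and a 14 mm plug, 16 long, ending 63 mm below this point. At the start it stands, unlocked, in the inlet, this point 47 mm above inlet_mouth. 0.08 to 0.17 kg.
- colour_cup: The same colour cup; this origin is the centre of the lower end of its plug, z along the cup's axis.
- glaze_bottle: Bystander: small dark-red bottle with black cap, 37 x 37 x 86 mm, standing, loose; origin under its centre.
- dipper: Bystander: small grey metal cup, 45 mm diameter, 26 mm high, standing, loose; origin under its centre.
- paint_tube: Bystander: crumpled paint tube lying, 48 x 98 x 23 mm, loose; origin under its centre.

How it is judged:
On the way, in this order (a step that is already met when the one before it is completed fails the run):
1. with the cup still in the inlet, the trigger is squeezed right back and kept there for half a second (value of joint trigger above 0.26 rad and z of cup_mid in the frame of inlet_mouth below 0.052 m), for 0.5 s.
2. the trigger is let go and springs fully forward, the cup still in the inlet (value of joint trigger below 0.03 rad and z of cup_mid in the frame of inlet_mouth below 0.052 m), for 0.2 s.
At the end, for the whole second after the job is handed in: The cup is held by the fingers alone, not touching the gun: the plug's lower end 20 to 80 mm above the inlet's rim, within 20 mm of straight over it, axis within 0.1 rad of vertical, at rest (under 10 mm/s, 0.1 rad/s); the trigger fully forward (under 0.03 rad) (z of cup_mid in the frame of inlet_mouth between 0.083 and 0.143 m and horizontal distance between colour_cup and inlet_mouth below 0.02 m and angle between cup_mid's own z axis and vertical below 0.1 rad and linear speed of colour_cup below 0.01 m/s and angular speed of colour_cup below 0.1 rad/s and contact force between the fingers and colour_cup above 2 N and contact force between spray_gun and colour_cup below 0.05 N and value of joint trigger below 0.03 rad); the arm keeps its last pose, push and grip.
It fails at once if the cup is tilted by more than 0.26 rad (15 degrees) (angle between cup_mid's own z axis and vertical above 0.26 rad).
It fails at once if a bystander is shifted by more than 30 mm (distance of any of glaze_bottle, dipper, paint_tube from where it was at the start of the episode above 0.03 m).
It also fails if it takes over 45 s, if anything falls off the work surface, if the arm or the gripper's body presses on something with over 40 N, if the wrist force passes 120 N, or if a joint passes its speed limit or range.

ROBOT

A 6-joint arm with a two-finger parallel gripper is mounted at the origin on a cart in front of the work surface, level with it; the furniture and walls round the work are solid. World frame = base frame: x ahead of the robot, y to its left, z up, the work surface at z = 0. Lengths are in m, angles in rad, forces in N, time in s.
With the tool pointing down it reaches from about 0.225 to 0.875 m from the base axis. Payload 3.4 kg.
Tool frame: the origin (TCP) lies between the finger pads; the fingertips stand 19 mm ahead of it and the grasp point (between the pads) is the TCP; z points along the fingers, y is the line along which they close (so a half turn about z gives the same grasp; the last joint's range is limited). The gripper opens to 85 mm and grips with 20 to 120 N. Pads are 22 mm wide; open, the fingers measure 114 mm over their backs; the gripper's body (76 mm by 85 mm) begins 54 mm behind the grasp point. The pads swing forward as they close: fully open they stand 13 mm farther back than shut.
Start: joints at [1.215, 0.276, 1.505, -0, 1.361, -0.121], TCP at [0.134, 0.559, 0.25] pointing down, gripper open.
Joint ranges: [-2.89, 2.89], [-0.75, 2.08], [0.22, 2.7], [-1.18, 4.32], [0.11, 2.71], [-2.7, 2.7]. Speed limits (rad/s): [2.57, 2.57, 3.14, 3.14, 3.14, 3.14].

INTERFACE

Orientations are given as a unit quaternion [w, x, y, z].
In Python, from rig import get_state, imaging, ticket gives the robot as it stands. The module is installed in compiled form; this text tells all that it offers.
- The arm moves only by the shell command python3 -m inch 'ROWS' [FORCE]. ROWS is JSON, a list of rows, each an object with "claw": the opening, from -1 (shut) to 1 (fully open); "travel": the shift along the world's x, y, z in units of 200 mm (1.0 is 200 mm), a list of three; "turn": the turn about the world's z in units of 180 degrees (1.0 is 180 degrees). A call has 1 to 5 rows; each row is the pose to reach, as a shift and turn from the pose commanded when the call began, turning the shorter way round; what a row does not reach only later rows make up. A row lasts 1/10 s, in which the tool goes at most 50 mm and 8.59 degrees, less where a joint would pass 70% of its speed; a pose out of reach is approached as far as the arm can. A call with a number of a shift or a turn outside -1 to 1 is refused whole. A call with a gripper value outside its range is refused whole. The fingers move at their own pace and stop on an object; FORCE is the grip in N (left out, the last holds). Time passes only in rows, so rows that repeat a pose let the fingers close. It gives the time, the measured TCP pose, the force, the opening and the grip force at its end, in the units of the state.
- get_state(): the state, without advancing time (a new reading comes with each control period).
- imaging.get_image(name): name is "scene" or "top" or "wrist"; returns the picture (420x560x3 uint8, red, green, blue); there is no depth.
- imaging.camera_params(name): a dict with "camera_matrix" (3x3 intrinsics, pixels), "cam_to_world" (4x4, takes a point from camera to world coordinates); the wrist camera has in their place "T_tool_cam" (4x4, takes a point from camera to tool coordinates, whose origin is the TCP and whose axes are the flange's). Camera axes: x right, y down, z forward; pixel columns grow to the right and rows downward; lengths in m; the calibration is good to about 2 mm. A picture is of the moment at which its call begins: read the wrist's pose just before it. camera_params takes no time and is no camera call.
- ticket.sign_off(): hands the job in; it is judged then, once.
The state is a dict: "clock": time; "qpos": joint angles; "qd": joint speeds; "effort": joint torques, N m; "position": TCP position; "ee_rot": TCP orientation; "contact_force": force on the tool from outside, world axes, zero at the start; "moment": the same for the moment, N m; "width": finger opening in m; "gripper_force": force on a finger pad.
Only numpy, scipy, OpenCV 4.12 (cv2) and the standard library are available. Lean on these libraries where they do the work, as an engineer would, in place of code of your own. Each camera call takes 0.05 s, during which the arm holds its last target. There are 200 camera calls.

## Working session

There is one attempt and no reset: what is moved stays moved. The work goes in short steps, Python scripts to look and compute and a shell command to move; the robot and the scene stay as the last step left them, time stands still between calls to the robot, and variables do not carry over. Pictures are saved under pics/ and viewed, at most 10 in all, crops included, and the job is handed in when it is done.

```bash
mkdir -p pics; python3 - <<'E'
from rig import get_state, imaging
import cv2, numpy as np, json
print(get_state())
for n in ("scene","top"):
    im=imaging.get_image(n); cv2.imwrite(f"pics/{n}0.png",im[:,:,::-1])
    p=imaging.camera_params(n); print(n,np.round(p["camera_matrix"],1).tolist(),np.round(p["cam_to_world"],3).tolist())
print(imaging.camera_params("wrist"))
a=cv2.imread("pics/scene0.png");b=cv2.imread("pics/top0.png")
E
```

```text
{'clock': 0.0, 'qpos': array([ 1.21502187e+00,  2.76571501e-01,  1.50612738e+00,  5.66252140e-05,
        1.36068482e+00, -1.20990855e-01]), 'qd': array([ 0.00122108, -0.00080974, -0.00321893, -0.00218252, -0.0014368 ,
        0.00130411]), 'effort': array([-9.79957331e-04, -4.16763031e+01, -2.45806038e+01, -4.13791204e-04,
        1.09003804e-02, -2.63154959e-05]), 'position': array([0.13357442, 0.55876987, 0.24945536]), 'ee_rot': array([-2.38363299e-04,  1.17128202e-01,  9.93116399e-01, -8.63663510e-04]), 'contact_force': array([-0.21717807, -0.89428521, -0.48332232]), 'moment': array([-0.02311216, -0.0267765 ,  0.03481944]), 'gripper_force': 0.0, 'width': 0.0856715857024397}
scene [[448.0, 0.0, 283.3], [0.0, 448.0, 212.0], [0.0, 0.0, 1.0]] [[-0.859, -0.351, 0.372, 0.266], [-0.511, 0.603, -0.613, 0.393], [-0.009, -0.717, -0.697, 0.705], [0.0, 0.0, 0.0, 1.0]]
top [[471.1, 0.0, 287.7], [0.0, 471.1, 207.8], [0.0, 0.0, 1.0]] [[-0.0, -0.985, 0.173, 0.422], [-1.0, -0.003, -0.018, -0.142], [0.019, -0.173, -0.985, 0.956], [0.0, 0.0, 0.0, 1.0]]
{'camera_matrix': array([[372.67443951,   0.        , 284.56202307],
       [  0.        , 372.67443951, 207.42119265],
       [  0.        ,   0.        ,   1.        ]]), 'T_tool_cam': array([[ 1.26221027e-03, -9.55000176e-01, -2.96602547e-01,
         7.66798408e-02],
       [ 9.99998799e-01,  9.38693933e-04,  1.23315153e-03,
         5.70546448e-04],
       [-8.99240916e-04, -2.96603747e-01,  9.55000214e-01,
        -1.23747470e-01],
       [ 0.00000000e+00,  0.00000000e+00,  0.00000000e+00,
         1.00000000e+00]])}
```

View pics/scene0.png

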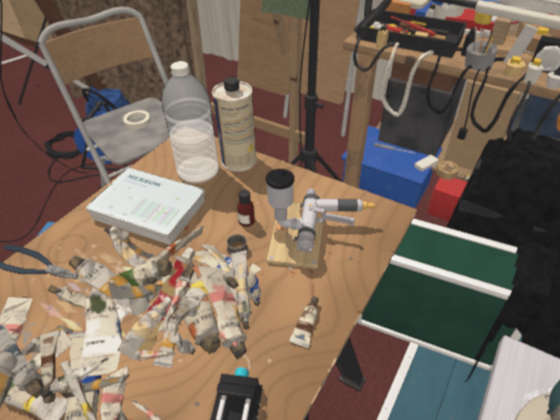

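View pics/top0.png

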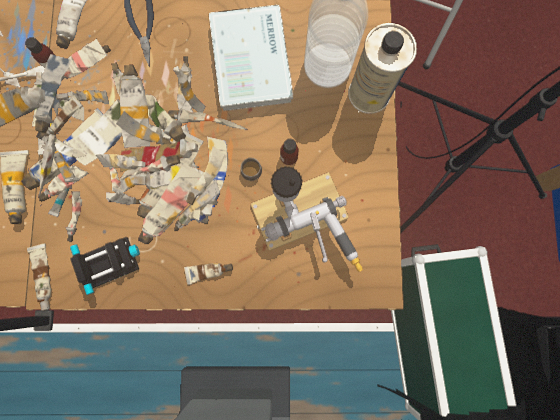

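```bash
python3 - <<'E'
import cv2,numpy as np
b=cv2.imread("pics/top0.png")[135:285,225:375]; a=cv2.imread("pics/scene0.png")[155:275,230:390]
b=cv2.resize(b,(600,600),interpolation=cv2.INTER_CUBIC); cv2.imwrite("pics/topc.png",b)
a=cv2.resize(a,(800,600),interpolation=cv2.INTER_CUBIC); cv2.imwrite("pics/scenec.png",a)
E
```

```text
(no output)
```

View pics/topc.png

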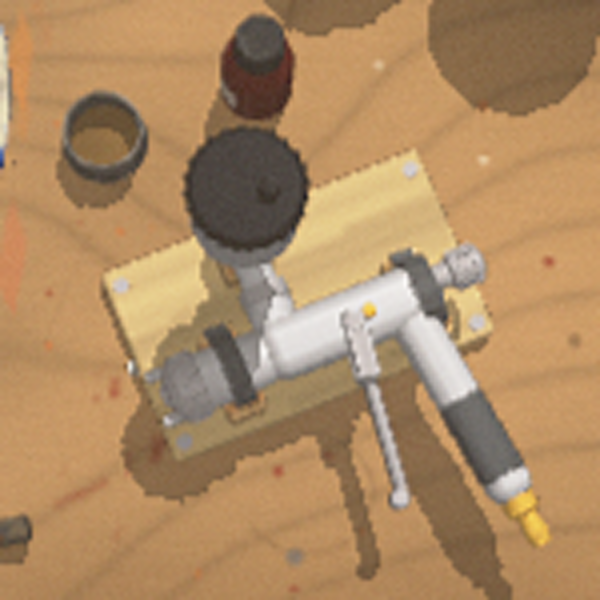

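View pics/scenec.png

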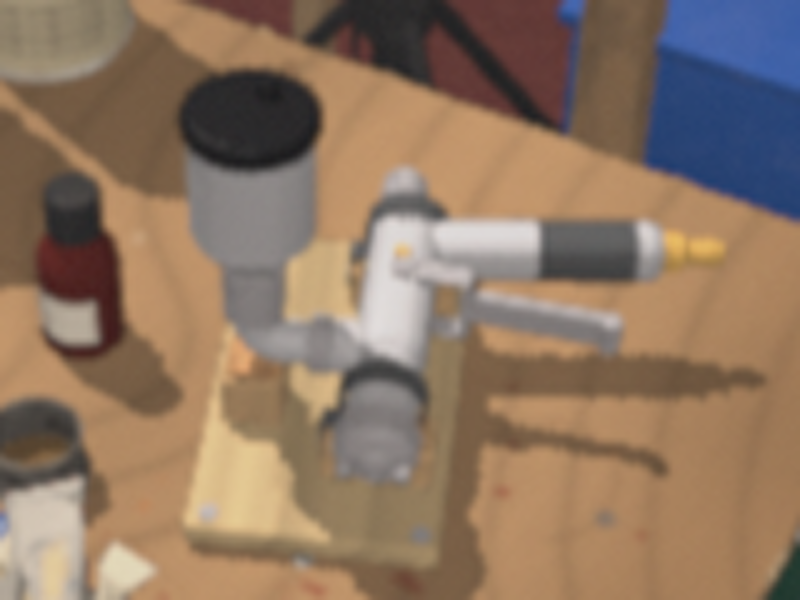

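```bash
cat > h.py <<'E'
import numpy as np, cv2
from rig import get_state, imaging
from scipy.spatial.transform import Rotation as R
def cam(n):
    p=imaging.camera_params(n); K=p["camera_matrix"]
    if n!="wrist": return K,p["cam_to_world"]
    s=get_state(); T=np.eye(4); T[:3,:3]=R.from_quat(s["ee_rot"],scalar_first=True).as_matrix(); T[:3,3]=s["position"]
    return K,T@p["T_tool_cam"]
def ray(c,px):
    K,T=c; d=T[:3,:3]@np.linalg.solve(K,[px[0],px[1],1]); return T[:3,3],d/np.linalg.norm(d)
def plane(c,px,z):
    o,d=ray(c,px); return o+d*(z-o[2])/d[2]
def tri(*obs):   # least-squares meeting point of rays, and its rms gap
    A=0;b=0;L=[]
    for c,px in obs:
        o,d=ray(c,px); P=np.eye(3)-np.outer(d,d); A=A+P; b=b+P@o; L.append((o,P))
    x=np.linalg.solve(A,b); return x,np.sqrt(np.mean([np.sum((P@(x-o))**2) for o,P in L]))
def proj(c,X):
    K,T=c; p=K@(T[:3,:3].T@(np.asarray(X)-T[:3,3])); return p[:2]/p[2]
E
python3 - <<'E'
from h import *
np.set_printoptions(precision=4,suppress=True)
S,T=cam("scene"),cam("top")
t=lambda x,y:np.array([225+(x-1.5)/4,135+(y-1.5)/4]); s=lambda x,y:np.array([230+(x-2)/5,155+(y-2)/5])
pts=dict(lid=(t(247,187),s(250,118)),nipple=(t(269,188),s(270,88)),gripband=(t(485,440),s(588,250)),trigtip=(t(400,500),s(609,333)),
 pinY=(t(369,310),s(403,250)),hosetip=(t(536,528),s(712,249)))
for k,(a,b) in pts.items(): print(k,*tri((T,a),(S,b)))
# barrel axis at z~.052, top view: strap centres & knob
for p in [(190,388),(465,266),(255,360),(420,285)]: print(p,plane(T,t(*p),.052))
for p in [(430,330),(485,440),(512,485),(536,528)]: print('grip',p,plane(T,t(*p),.052))
for p in [(105,280),(415,152),(490,330),(175,458)]: print('rest',p,plane(T,t(*p),.018))
E
```

```text
lid [ 0.6063 -0.1542  0.1669] 0.000429058060434167
nipple [ 0.6035 -0.1636  0.176 ] 0.0007745230662439943
gripband [ 0.5096 -0.2709  0.0497] 0.00031710456691693393
trigtip [ 0.4808 -0.2293  0.0505] 0.0004461043222312526
pinY [ 0.5697 -0.2142  0.0676] 0.00014914823287324224
hosetip [ 0.4654 -0.2946  0.0525] 0.001655705571140666
(190, 388) [ 0.534  -0.1284  0.052 ]
(465, 266) [ 0.5944 -0.2627  0.052 ]
(255, 360) [ 0.5477 -0.1598  0.052 ]
(420, 285) [ 0.5849 -0.2405  0.052 ]
grip (430, 330) [ 0.5626 -0.245   0.052 ]
grip (485, 440) [ 0.5091 -0.2707  0.052 ]
grip (512, 485) [ 0.4875 -0.2832  0.052 ]
grip (536, 528) [ 0.467  -0.2942  0.052 ]
rest (105, 280) [ 0.593  -0.0847  0.018 ]
rest (415, 152) [ 0.6603 -0.2427  0.018 ]
rest (490, 330) [ 0.568  -0.2792  0.018 ]
rest (175, 458) [ 0.5031 -0.1207  0.018 ]
```

```bash
r='{"claw":1,"travel":[0.38,-0.81,0],"turn":0.045}'; :
python3 -m inch '[{"claw":1,"travel":[0.38,-0.81,0],"turn":0.045},{"claw":1,"travel":[0.38,-0.81,0],"turn":0.045},{"claw":1,"travel":[0.38,-0.81,0],"turn":0.045},{"claw":1,"travel":[0.38,-0.81,0],"turn":0.045},{"claw":1,"travel":[0.38,-0.81,0],"turn":0.045}]' 20
python3 -m inch '[{"claw":1,"travel":[0.38,-0.81,0],"turn":0.045},{"claw":1,"travel":[0.38,-0.81,0],"turn":0.045},{"claw":1,"travel":[0.38,-0.81,0],"turn":0.045},{"claw":1,"travel":[0.38,-0.81,0],"turn":0.045},{"claw":1,"travel":[0.38,-0.81,0],"turn":0.045}]'
```

```text
clock: 0.6
position: [0.2103, 0.3938, 0.2501]
ee_rot: [0.0, 0.049, 0.999, -0.001]
contact_force: [-0.5, 0.6, 0.2]
width: 0.0857
gripper_force: 0.0
clock: 1.1
position: [0.2871, 0.2329, 0.2503]
ee_rot: [0.0, -0.021, 1.0, -0.001]
contact_force: [-0.2, 1.0, -0.9]
width: 0.0854
gripper_force: 0.0
```

```bash
python3 -m inch '[{"claw":1,"travel":[0.38,-0.81,0],"turn":0.045},{"claw":1,"travel":[0.38,-0.81,0],"turn":0.045},{"claw":1,"travel":[0.38,-0.81,0],"turn":0.045},{"claw":1,"travel":[0.38,-0.81,0],"turn":0.045},{"claw":1,"travel":[0.38,-0.81,0],"turn":0.045}]' | grep pos
python3 -m inch '[{"claw":1,"travel":[0.38,-0.81,0],"turn":0.045},{"claw":1,"travel":[0.38,-0.81,0],"turn":0.045},{"claw":1,"travel":[0.38,-0.81,0],"turn":0.045},{"claw":1,"travel":[0.38,-0.81,0],"turn":0.045},{"claw":1,"travel":[0.38,-0.81,0],"turn":0.045}]' | grep pos
python3 -m inch '[{"claw":1,"travel":[0.38,-0.81,0],"turn":0.045},{"claw":1,"travel":[0.38,-0.81,0],"turn":0.045},{"claw":1,"travel":[0.38,-0.81,0],"turn":0.045},{"claw":1,"travel":[0.38,-0.81,0],"turn":0.045},{"claw":1,"travel":[0.38,-0.81,0],"turn":0.045}]'
python3 - <<'E'
from h import *
print(get_state()["qpos"]); cv2.imwrite("pics/w1.png",imaging.get_image("wrist")[:,:,::-1])
E
```

```text
position: [0.3646, 0.0707, 0.2504]
position: [0.441, -0.0907, 0.2499]
clock: 2.6
position: [0.5165, -0.2516, 0.2492]
ee_rot: [0.0, -0.233, 0.972, 0.0]
contact_force: [-1.4, 0.8, -0.1]
width: 0.0854
gripper_force: 0.0
[-5.74744298e-01  2.75665043e-01  1.50804398e+00  6.01508736e-04
  1.35759739e+00 -2.61689374e+00]
```

View pics/w1.png

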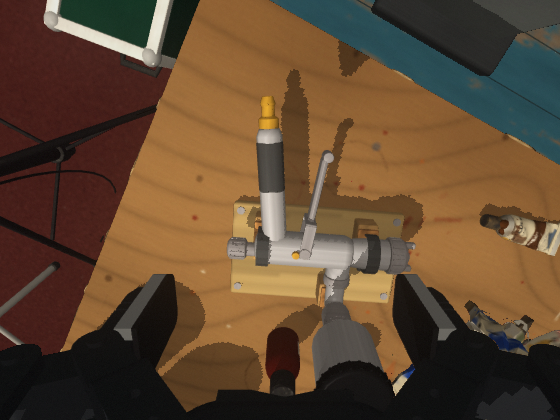

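```bash
python3 - <<'E'
from h import *
np.set_printoptions(precision=4,suppress=True)
S,T,W=cam("scene"),cam("top"),cam("wrist")
t=lambda x,y:np.array([225+(x-1.5)/4,135+(y-1.5)/4]); s=lambda x,y:np.array([230+(x-2)/5,155+(y-2)/5])
for k,a,b,w in [("band",t(485,440),s(588,250),(271,163)),("tip",t(400,500),s(609,333),(328,158)),("pin",t(369,310),s(403,250),(296,256))]:
    print(k,*tri((T,a),(W,w)),*tri((S,b),(W,w)),*tri((T,a),(S,b),(W,w)))
for n,p,z in [("bar",(247,248),.052),("bar",(380,255),.052),("grip",(269,140),.052),("grip",(275,225),.052),("gback",(259.5,163),.052),("gfront",(283.5,163),.052),
  ("trfront@r185",(327,185),.05),("trback",(319,185),.05),("trfront@170",(330,170),.05),("trfront200",(322.5,200),.05),
  ("rest",(234,203),.018),("rest",(404,213),.018),("rest",(232,292),.018),("rest",(389,302),.018)]: print(n,plane(W,p,z))
im=cv2.imread("pics/w1.png")
for r in (150,163,175,185,200):
    print(r,im[r,250:340].mean(1).astype(int).tolist())
E
```

```text
band [ 0.5052 -0.2676  0.0653] 0.002828190573846689 [ 0.5062 -0.2656  0.0548] 0.0017674658720763924 [ 0.5074 -0.2678  0.0534] 0.002702007040720003
tip [ 0.4779 -0.2273  0.0703] 0.0011695702357942094 [ 0.4788 -0.2243  0.0557] 0.0006725008195967062 [ 0.4794 -0.2263  0.0549] 0.002146886646733497
pin [ 0.5667 -0.2121  0.0743] 0.0024427067415819883 [ 0.5666 -0.2101  0.0716] 0.0009379481748380727 [ 0.5678 -0.2117  0.0707] 0.002100582328281068
bar [ 0.5869 -0.25    0.052 ]
bar [ 0.5365 -0.1355  0.052 ]
grip [ 0.488  -0.2762  0.052 ]
grip [ 0.5546 -0.237   0.052 ]
gback [ 0.5095 -0.2747  0.052 ]
gfront [ 0.5    -0.2561  0.052 ]
trfront@r185 [ 0.5003 -0.2124  0.05  ]
trback [ 0.5035 -0.2188  0.05  ]
trfront@170 [ 0.4872 -0.2167  0.05  ]
trfront200 [ 0.5143 -0.2093  0.05  ]
rest [ 0.5637 -0.2787  0.018 ]
rest [ 0.4956 -0.1225  0.018 ]
rest [ 0.6552 -0.2388  0.018 ]
rest [ 0.5891 -0.082   0.018 ]
150 [115, 115, 116, 115, 113, 114, 98, 55, 61, 65, 69, 71, 72, 74, 75, 76, 78, 75, 73, 71, 71, 70, 68, 69, 66, 66, 61, 60, 56, 52, 50, 45, 37, 46, 65, 66, 65, 65, 66, 65, 64, 64, 64, 64, 64, 63, 63, 63
[... 1043 characters left out ...]
8, 82, 82, 78, 76, 74, 71, 74, 71, 70, 67, 65, 63, 58, 55, 51, 49, 41, 51, 72, 72, 72, 73, 72, 70, 72, 70, 70, 68, 71, 70, 69, 70, 68, 68, 67, 69, 67, 69, 68, 68, 67, 67, 102, 104, 105, 103, 103, 83, 80, 106, 145, 150, 167, 142, 130, 112, 68, 61, 59, 56, 59, 61, 62, 63, 63, 62, 63, 60, 58, 57, 60, 64, 99]
200 [75, 76, 74, 73, 74, 74, 74, 75, 76, 74, 106, 144, 174, 182, 189, 197, 201, 203, 209, 208, 202, 195, 187, 182, 179, 176, 172, 164, 155, 148, 140, 133, 125, 94, 87, 74, 75, 73, 73, 71, 74, 76, 74, 72, 70, 72, 72, 72, 71, 72, 72, 72, 73, 73, 71, 71, 72, 72, 72, 71, 72, 76, 85, 133, 150, 161, 159, 138, 128, 70, 69, 70, 70, 71, 71, 71, 69, 70, 71, 70, 69, 68, 72, 69, 70, 70, 70, 69, 69, 70]
```

```bash
python3 -m inch '[{"claw":1,"travel":[-0.03,0.03,-0.2]},{"claw":1,"travel":[-0.03,0.03,-0.4]},{"claw":1,"travel":[-0.03,0.03,-0.6]},{"claw":1,"travel":[-0.03,0.03,-0.6]}]'
python3 -m inch '[{"claw":1,"travel":[0,0,-0.1]},{"claw":1,"travel":[0,0,-0.2]},{"claw":1,"travel":[0,0,-0.3]},{"claw":1,"travel":[0,0,-0.385]},{"claw":1,"travel":[0,0,-0.385]}]'
python3 - <<'E'
from h import *
cv2.imwrite("pics/w2.png",imaging.get_image("wrist")[:,:,::-1])
E
```

```text
invalid input at $[0]: expected keys claw, travel, turn
invalid input at $[0]: expected keys claw, travel, turn
```

View pics/w2.png

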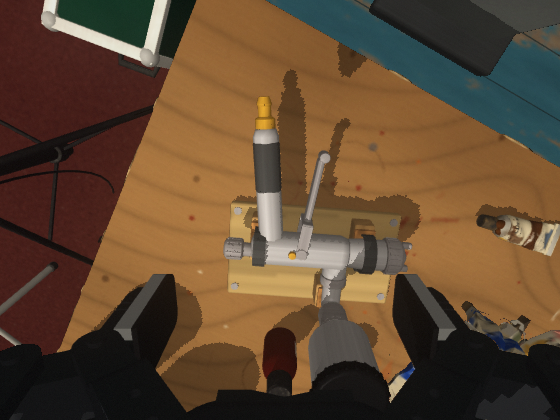

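```bash
python3 - <<'E'
from h import *
np.set_printoptions(precision=4,suppress=True)
S,T,W=cam("scene"),cam("top"),cam("wrist")
print(get_state()["position"],get_state()["ee_rot"],get_state()["clock"])
t=lambda x,y:np.array([225+(x-1.5)/4,135+(y-1.5)/4]); s=lambda x,y:np.array([230+(x-2)/5,155+(y-2)/5])
for k,a,b,w in [("band",t(485,440),s(588,250),(267,165)),("tip",t(400,500),s(609,333),(325,158)),("pin",t(369,310),s(403,250),(292,256))]:
    print(k,plane(W,w,.052),*tri((S,b),(W,w)),*tri((T,a),(S,b),(W,w)))
E
```

```text
[ 0.5144 -0.2484  0.2495] [-0.0004 -0.2344  0.9721  0.0016] 2.7
band [ 0.5073 -0.267   0.052 ] [ 0.5077 -0.2669  0.0536] 0.0007479567652997159 [ 0.5084 -0.2686  0.0525] 0.0017079375282695024
tip [ 0.4788 -0.225   0.052 ] [ 0.4792 -0.2253  0.0546] 0.0006464137544046223 [ 0.4796 -0.2269  0.054 ] 0.0017527205383786517
pin [ 0.5742 -0.2076  0.052 ] [ 0.5677 -0.2117  0.07  ] 0.0006369293407487846 [ 0.5685 -0.2127  0.0694] 0.0013327771828749052
```

```bash
python3 -m inch '[{"claw":1,"travel":[-0.015,0.015,-0.2],"turn":0},{"claw":1,"travel":[-0.015,0.015,-0.4],"turn":0},{"claw":1,"travel":[-0.015,0.015,-0.6],"turn":0},{"claw":1,"travel":[-0.015,0.015,-0.6],"turn":0}]'
python3 -m inch '[{"claw":1,"travel":[0,0,-0.1],"turn":0},{"claw":1,"travel":[0,0,-0.2],"turn":0},{"claw":1,"travel":[0,0,-0.3],"turn":0},{"claw":1,"travel":[0,0,-0.385],"turn":0},{"claw":1,"travel":[0,0,-0.385],"turn":0}]'
python3 - <<'E'
from h import *
cv2.imwrite("pics/w3.png",imaging.get_image("wrist")[:,:,::-1])
E
```

```text
clock: 3.1
position: [0.507, -0.2425, 0.1257]
ee_rot: [-0.004, -0.235, 0.972, 0.005]
contact_force: [-0.6, 0.3, -0.3]
width: 0.0857
gripper_force: 0.0
clock: 3.6
position: [0.5105, -0.2458, 0.0535]
ee_rot: [-0.001, -0.234, 0.972, 0.001]
contact_force: [0.0, 1.5, 0.3]
width: 0.0852
gripper_force: 0.0
```

View pics/w3.png

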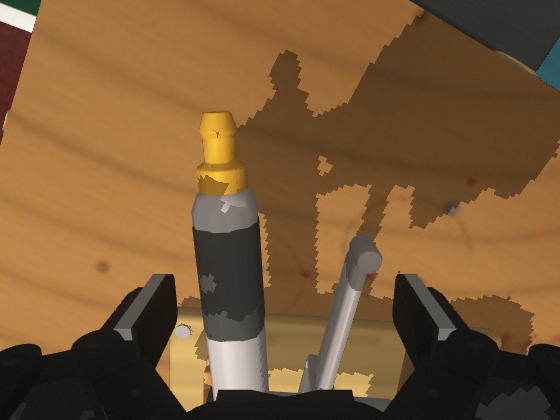

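```bash
python3 -m inch '[{"claw":1,"travel":[0.035,-0.035,0],"turn":0},{"claw":1,"travel":[0.035,-0.035,0],"turn":0},{"claw":0.2,"travel":[0.035,-0.035,0],"turn":0},{"claw":0.2,"travel":[0.035,-0.035,0],"turn":0},{"claw":0.2,"travel":[0.035,-0.035,0],"turn":0}]' 20
python3 -m inch '[{"claw":-0.2,"travel":[0,0,0],"turn":0},{"claw":-0.2,"travel":[0,0,0],"turn":0},{"claw":-0.2,"travel":[0,0,0],"turn":0}]'
```

```text
clock: 4.15
position: [0.5167, -0.2534, 0.0534]
ee_rot: [-0.001, -0.234, 0.972, 0.001]
contact_force: [-1.7, 4.2, 3.6]
width: 0.0515
gripper_force: 2.3
clock: 4.45
position: [0.5177, -0.2556, 0.054]
ee_rot: [-0.0, -0.235, 0.972, -0.001]
contact_force: [-2.1, 1.2, 4.6]
width: 0.0373
gripper_force: 23.0
```

```bash
python3 -m inch '[{"claw":-0.2,"travel":[0,0,0],"turn":0},{"claw":-0.2,"travel":[0,0,0],"turn":0},{"claw":-0.2,"travel":[0,0,0],"turn":0},{"claw":-0.2,"travel":[0,0,0],"turn":0},{"claw":-0.2,"travel":[0,0,0],"turn":0}]' | grep -E "clock|width|force"
python3 -m inch '[{"claw":-0.2,"travel":[0,0,0],"turn":0},{"claw":-0.2,"travel":[0,0,0],"turn":0},{"claw":-0.2,"travel":[0,0,0],"turn":0},{"claw":-0.2,"travel":[0,0,0],"turn":0},{"claw":-0.2,"travel":[0,0,0],"turn":0}]' | grep -E "clock|width|force"
python3 - <<'E'
from h import *
cv2.imwrite("pics/w4.png",imaging.get_image("wrist")[:,:,::-1])
E
```

```text
clock: 4.95
contact_force: [-2.6, 0.8, 6.2]
width: 0.037
gripper_force: 23.0
clock: 5.45
contact_force: [-2.9, 0.1, 5.1]
width: 0.0374
gripper_force: 23.0
```

View pics/w4.png

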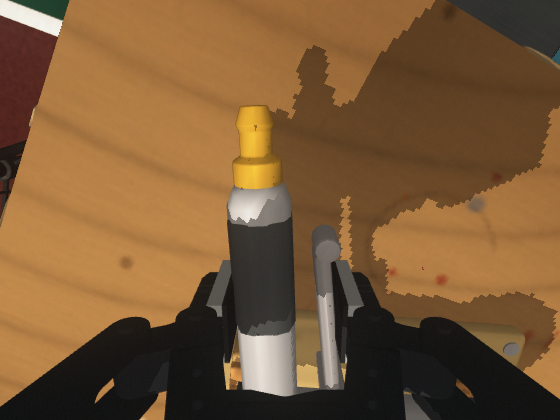

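The fingers pinch the grip (x≈232–295) and the trigger blade (x≈315–340). The trigger is right back, with the opening at 37 mm as specified. Now I'll release it and go up.

```bash
python3 -m inch '[{"claw":1,"travel":[0,0,0],"turn":0},{"claw":1,"travel":[0,0,0],"turn":0},{"claw":1,"travel":[-0.015,0.03,0],"turn":0},{"claw":1,"travel":[-0.035,0.035,0],"turn":0},{"claw":1,"travel":[-0.035,0.035,0],"turn":0}]'
python3 -m inch '[{"claw":1,"travel":[0,0,0],"turn":0},{"claw":1,"travel":[0,0,0],"turn":0},{"claw":1,"travel":[0,0,0],"turn":0},{"claw":1,"travel":[0,0,0.1],"turn":0},{"claw":1,"travel":[0,0,0.2],"turn":0}]'
python3 -m inch '[{"claw":1,"travel":[0,0,0.2],"turn":0},{"claw":1,"travel":[0,0,0.4],"turn":0},{"claw":1,"travel":[0,0,0.6],"turn":0},{"claw":1,"travel":[0,0,0.8],"turn":0},{"claw":1,"travel":[0,0,0.9],"turn":0}]'
python3 - <<'E'
from h import *
cv2.imwrite("pics/s5.png",imaging.get_image("scene")[:,:,::-1]);cv2.imwrite("pics/t5.png",imaging.get_image("top")[:,:,::-1])
np.set_printoptions(precision=4,suppress=True)
S,T=cam("scene"),cam("top")
# cup in the first pictures: lid mask (dark) near its seed, ellipse centre; grey wall sides at scene view
for n,(x,y) in (("scene0",(280,176)),("top0",(286,182))):
    im=cv2.imread(f"pics/{n}.png"); m=(im.max(2)<75).astype(np.uint8)
    k,l,st,c=cv2.connectedComponentsWithStats(m,connectivity=4); i=l[y,x]; print(n,st[i],c[i])
    cs,_=cv2.findContours((l==i).astype(np.uint8),0,1); print(cv2.fitEllipse(max(cs,key=len)),cv2.minEnclosingCircle(max(cs,key=len)))
im=cv2.imread("pics/scene0.png")
for r in (188,193,198,203,208): print(r,im[r,260:305].mean(1).astype(int).tolist())
E
```

```text
clock: 6.0
position: [0.5107, -0.2481, 0.0536]
ee_rot: [0.0, -0.234, 0.972, -0.001]
contact_force: [0.1, 0.1, -0.8]
width: 0.0854
gripper_force: 0.0
clock: 6.5
position: [0.5104, -0.2476, 0.0932]
ee_rot: [-0.001, -0.234, 0.972, 0.001]
contact_force: [0.4, -0.3, -0.1]
width: 0.0854
gripper_force: 0.0
clock: 7.0
position: [0.512, -0.2486, 0.2775]
ee_rot: [0.002, -0.234, 0.972, -0.002]
contact_force: [-0.3, -0.3, 0.2]
width: 0.0856
gripper_force: 0.0
scene0 [266 169  28  20 448] [279.4375 178.6362]
((279.4334411621094, 178.6435089111328), (19.11379623413086, 27.61362075805664), 90.44735717773438) ((279.5, 178.5), 13.729630470275879)
top0 [286 182   1   1   1] [286. 182.]Traceback (most recent call last):
  File "<stdin>", line 9, in <module>
cv2.error: OpenCV(4.12.0) /io/opencv/modules/imgproc/src/shapedescr.cpp:361: error: (-201:Incorrect size of input array) There should be at least 5 points to fit the ellipse in function 'fitEllipseNoDirect'
```

```bash
python3 - <<'E'
from h import *
np.set_printoptions(precision=4,suppress=True)
S,T=cam("scene"),cam("top")
im=cv2.imread("pics/top0.png"); m=np.zeros(im.shape[:2],np.uint8); m[160:202,265:308]=(im.max(2)<82)[160:202,265:308]
k,l,st,c=cv2.connectedComponentsWithStats(m); i=1+st[1:,4].argmax(); print(st[i],c[i])
cs,_=cv2.findContours((l==i).astype(np.uint8),0,1); ce,rad=cv2.minEnclosingCircle(max(cs,key=len)); print(ce,rad)
t=np.array(c[i]); 
for z in (.169,.172): print(z,plane(T,t,z),plane(S,(279.43,178.64),z))
print(tri((T,t),(S,(279.43,178.64))))
# wall silhouette in scene: left/right edges mid -> axis line
im=cv2.imread("pics/scene0.png")
for r in (190,194,198,202): print(r,im[r,258:304].mean(1).astype(int).tolist())
print(get_state()["position"])
# state of trigger after release: difference around gun in the top view
d=cv2.absdiff(cv2.imread("pics/top0.png"),cv2.imread("pics/t5.png")).max(2)
for n,x,y in (("tip",324,259),("lid",286,182),("bottle",290,152),("dipper",251,169),("tube",209,272)): print(n,d[y-8:y+8,x-8:x+8].mean())
d=cv2.absdiff(cv2.imread("pics/scene0.png"),cv2.imread("pics/s5.png")).max(2)
for n,x,y in (("tip",352,222),("lid",280,178),("bottle",245,208),("dipper",236,244),("tube",307,320)): print(n,d[y-8:y+8,x-8:x+8].mean())
E
```

```text
[271 167  31  31 711] [286.0591 182.0661]
(286.4002380371094, 181.95367431640625) 15.435833930969238
0.169 [ 0.605  -0.1535  0.169 ] [ 0.6041 -0.1509  0.169 ]
0.172 [ 0.6043 -0.1535  0.172 ] [ 0.6022 -0.1478  0.172 ]
(array([ 0.6057, -0.1535,  0.1664]), np.float64(7.8979173732305e-05))
190 [89, 89, 91, 93, 94, 95, 94, 96, 103, 117, 126, 127, 126, 128, 132, 133, 132, 131, 129, 125, 127, 125, 124, 127, 132, 133, 134, 134, 133, 133, 133, 130, 126, 123, 123, 130, 138, 142, 146, 147, 148, 149, 149, 149, 150, 149]
194 [130, 120, 120, 123, 119, 114, 117, 114, 118, 119, 127, 127, 128, 127, 131, 134, 134, 135, 135, 136, 136, 137, 137, 137, 137, 137, 137, 136, 134, 132, 131, 128, 126, 122, 122, 130, 139, 144, 146, 148, 149, 149, 149, 151, 151, 150]
198 [138, 137, 139, 142, 145, 146, 146, 148, 147, 144, 132, 127, 128, 128, 131, 133, 134, 134, 135, 135, 136, 137, 136, 137, 136, 137, 137, 135, 133, 132, 129, 128, 125, 122, 121, 129, 140, 146, 149, 149, 150, 151, 151, 151, 146, 128]
202 [153, 144, 138, 139, 142, 144, 146, 147, 148, 146, 140, 130, 128, 128, 130, 132, 134, 134, 135, 135, 137, 135, 136, 136, 137, 136, 135, 135, 132, 130, 130, 126, 124, 123, 130, 140, 144, 145, 146, 150, 153, 151, 143, 138, 124, 111]
[ 0.5124 -0.2488  0.2772]
tip 11.17578125
lid 4.0703125
bottle 4.5625
dipper 3.62109375
tube 4.0078125
tip 1.5078125
lid 1.64453125
bottle 1.6875
dipper 1.30078125
tube 1.921875
```

```bash
python3 -m inch '[{"claw":1,"travel":[0.23,0.24,0],"turn":0},{"claw":1,"travel":[0.46,0.475,0],"turn":0},{"claw":1,"travel":[0.46,0.475,0],"turn":0},{"claw":1,"travel":[0.46,0.475,0],"turn":0},{"claw":1,"travel":[0.46,0.475,0],"turn":0}]'
python3 - <<'E'
from h import *
np.set_printoptions(precision=4,suppress=True)
for k in range(2):
    W=cam("wrist"); im=imaging.get_image("wrist")[:,:,::-1]
    cv2.imwrite("pics/w5.png",im)
    x,y=np.round(proj(W,(.605,-.1535,.174))).astype(int); print("expected",x,y)
    m=np.zeros(im.shape[:2],np.uint8); m[y-75:y+75,x-75:x+75]=(im.max(2)<82)[y-75:y+75,x-75:x+75]
    kk,l,st,c=cv2.connectedComponentsWithStats(m); i=1+st[1:,4].argmax(); print(st[i],c[i])
    cs,_=cv2.findContours((l==i).astype(np.uint8),0,1); e=cv2.fitEllipse(max(cs,key=len)); print(e)
    print(plane(W,e[0],.172), tri((W,e[0]),(cam("scene"),(279.43,178.64))), tri((W,e[0]),(cam("top"),(286.1,182.0))), get_state()["position"])
E
```

```text
clock: 7.6
position: [0.6024, -0.1522, 0.2714]
ee_rot: [-0.002, -0.235, 0.972, 0.001]
contact_force: [-0.9, -1.2, -0.1]
width: 0.0853
gripper_force: 0.0
expected 278 221
[ 214  175  118  108 7620] [273.2614 227.1165]
((275.2540588378906, 230.24269104003906), (96.09809875488281, 122.52684020996094), 54.16126251220703)
[ 0.6119 -0.1524  0.172 ] (array([ 0.6094, -0.1528,  0.1676]), np.float64(0.0038756126324938993)) (array([ 0.6011, -0.1547,  0.1964]), np.float64(0.0026856466232013355)) [ 0.602  -0.1528  0.2718]
expected 279 222
[ 215  176  117  107 7571] [273.8861 227.7895]
((276.0304870605469, 230.67120361328125), (95.0818862915039, 122.6612777709961), 55.275604248046875)
[ 0.6117 -0.1524  0.172 ] (array([ 0.6093, -0.1528,  0.1676]), np.float64(0.003781407702866817)) (array([ 0.6012, -0.1546,  0.1954]), np.float64(0.0026254089627190877)) [ 0.6018 -0.1533  0.2723]
```

View pics/w5.png

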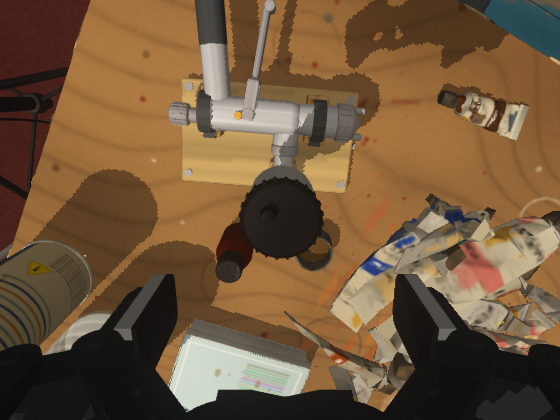

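```bash
python3 - <<'E'
from h import *
np.set_printoptions(precision=4,suppress=True)
W=cam("wrist"); p=(281.5,217)
print(plane(W,p,.172),tri((W,p),(cam("scene"),(279.43,178.64))),tri((W,p),(cam("top"),(286.1,182.0)),(cam("scene"),(279.43,178.64))),get_state()["position"])
E
```

```text
[ 0.6019 -0.1539  0.172 ] (array([ 0.6044, -0.1529,  0.167 ]), np.float64(0.0009520836636544331)) (array([ 0.6049, -0.1533,  0.1666]), np.float64(0.0009970667330034418)) [ 0.6018 -0.1533  0.2723]
```

```bash
python3 -m inch '[{"claw":1,"travel":[0.01,0,-0.15],"turn":0},{"claw":1,"travel":[0.01,0,-0.3],"turn":0},{"claw":1,"travel":[0.01,0,-0.45],"turn":0},{"claw":1,"travel":[0.01,0,-0.6],"turn":0},{"claw":1,"travel":[0.01,0,-0.66],"turn":0}]'
python3 -m inch '[{"claw":1,"travel":[0,0,0],"turn":0},{"claw":1,"travel":[0,0,0],"turn":0},{"claw":0.4,"travel":[0,0,0],"turn":0},{"claw":0.4,"travel":[0,0,0],"turn":0},{"claw":0.4,"travel":[0,0,0],"turn":0}]' 25
```

```text
clock: 8.2
position: [0.6019, -0.1533, 0.1382]
ee_rot: [-0.003, -0.233, 0.972, 0.002]
contact_force: [0.1, 0.5, -0.1]
width: 0.0856
gripper_force: 0.0
clock: 8.7
position: [0.6053, -0.1529, 0.1425]
ee_rot: [0.001, -0.234, 0.972, -0.001]
contact_force: [-0.0, 0.0, -0.7]
width: 0.0595
gripper_force: 0.0
```

```bash
python3 -m inch '[{"claw":0.25,"travel":[0,0,0],"turn":0},{"claw":0.25,"travel":[0,0,0],"turn":0},{"claw":0.2,"travel":[0,0,0],"turn":0},{"claw":0.2,"travel":[0,0,0],"turn":0}]' 25
python3 -m inch '[{"claw":0.1,"travel":[0,0,0],"turn":0},{"claw":0.0,"travel":[0,0,0],"turn":0},{"claw":0.0,"travel":[0,0,0],"turn":0},{"claw":0,"travel":[0,0,0],"turn":0}]'
```

```text
clock: 9.1
position: [0.6049, -0.1528, 0.1413]
ee_rot: [0.0, -0.234, 0.972, -0.0]
contact_force: [0.6, 0.7, 0.2]
width: 0.0512
gripper_force: 0.2
clock: 9.5
position: [0.605, -0.1529, 0.1415]
ee_rot: [0.0, -0.234, 0.972, -0.0]
contact_force: [1.3, -0.9, 2.2]
width: 0.0493
gripper_force: 26.0
```

```bash
python3 -m inch '[{"claw":0,"travel":[0,0,0.02],"turn":0},{"claw":0,"travel":[0,0,0.04],"turn":0},{"claw":0,"travel":[0,0,0.06],"turn":0},{"claw":0,"travel":[0,0,0.08],"turn":0},{"claw":0,"travel":[0,0,0.1],"turn":0}]'
python3 -m inch '[{"claw":0,"travel":[0,0,0.04],"turn":0},{"claw":0,"travel":[0,0,0.08],"turn":0},{"claw":0,"travel":[0,0,0.12],"turn":0},{"claw":0,"travel":[0,0,0.16],"turn":0},{"claw":0,"travel":[0,0,0.185],"turn":0}]'
python3 -m inch '[{"claw":0,"travel":[0,0,0],"turn":0},{"claw":0,"travel":[0,0,0],"turn":0},{"claw":0,"travel":[0,0,0],"turn":0},{"claw":0,"travel":[0,0,0],"turn":0},{"claw":0,"travel":[0,0,0],"turn":0}]'
python3 - <<'E'
from h import *
im=imaging.get_image("scene")[:,:,::-1]; im2=imaging.get_image("top")[:,:,::-1]
a=cv2.resize(im[120:280,200:400],(600,480),interpolation=cv2.INTER_CUBIC); cv2.imwrite("pics/s6.png",a); 
old=cv2.imread("pics/scene0.png"); o2=cv2.imread("pics/top0.png")
for n,q,p,x,y in (("tip",old,im,352,222),("bottle",old,im,245,212),("dipper",old,im,236,244),("tube",old,im,307,320),("tubetop",o2,im2,209,272)):
    print(n,cv2.absdiff(q,p).max(2)[y-8:y+8,x-8:x+8].mean())
E
```

```text
clock: 10.0
position: [0.6048, -0.1527, 0.1617]
ee_rot: [0.0, -0.234, 0.972, 0.0]
contact_force: [0.1, 0.5, -0.5]
width: 0.0493
gripper_force: 26.0
clock: 10.5
position: [0.6051, -0.1529, 0.1995]
ee_rot: [0.001, -0.234, 0.972, -0.0]
contact_force: [0.1, 0.1, -0.1]
width: 0.0493
gripper_force: 26.0
clock: 11.0
position: [0.6046, -0.1527, 0.198]
ee_rot: [-0.0, -0.234, 0.972, 0.0]
contact_force: [0.2, 1.2, -1.7]
width: 0.0491
gripper_force: 26.0
tip 2.37109375
bottle 2.01953125
dipper 1.67578125
tube 2.78125
tubetop 79.44921875
```

View pics/s6.png

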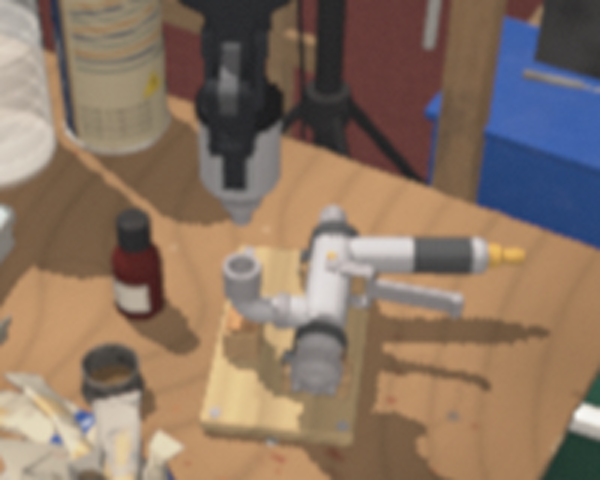

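The cup hangs upright. Its plug is at crop (240,222), straight over the empty inlet mouth at (242,262). The trigger is forward, and the bottle, dipper and tube haven't moved.

```bash
python3 -m inch '[{"claw":0,"travel":[0,0,0],"turn":0},{"claw":0,"travel":[0,0,0],"turn":0},{"claw":0,"travel":[0,0,0],"turn":0},{"claw":0,"travel":[0,0,0],"turn":0},{"claw":0,"travel":[0,0,0],"turn":0}]' | grep -E "pos|width"
python3 -c "
from rig import ticket,get_state; print(abs(get_state()['qd']).max()); print(ticket.sign_off())"
```

```text
position: [0.6048, -0.1527, 0.1984]
width: 0.0491
0.001277345255539267
the job is handed in; nothing more can be done
None
```

I squeezed the trigger to its stop for about a second and let it spring fully forward, then lifted the cup straight out. It is held still and level about 4 cm above the inlet, no bystander looked moved, and the job is handed in; no verdict came back.

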